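# Top off a timber crib and hold it up on the cam lift

## Robot

A 6-joint arm with a two-finger parallel gripper is mounted at the origin on the work surface. World frame = base frame: x ahead of the robot, y to its left, z up, the work surface at z = 0. Lengths are in m, angles in rad, forces in N, time in s.
With the tool pointing down it reaches from about 0.3 to 0.775 m from the base axis. Payload 14.6 kg.
Tool frame: the origin (TCP) lies on the centre line of the jaws, within the pads' length; the fingertips stand 17 mm ahead of it and the grasp point (between the pads) lies 2 mm behind it; z points along the fingers, y is the direction in which the jaws open and shut (so a half turn about z gives the same grasp; the last joint's range is limited). The gripper opens to 94 mm and grips with 3 to 60 N. Pads are 16 mm wide; open, the fingers measure 119 mm over their backs; the gripper's body (75 mm by 177 mm) begins 78 mm behind the grasp point.
Start: joints at [1.224, 0.3, 1.521, -0, 1.321, -0.067], TCP at [0.152, 0.529, 0.222] pointing down, gripper open.
Joint ranges: [-3.03, 3.03], [-0.79, 2.21], [0.23, 2.52], [-1.04, 4.18], [0, 3.07], [-2.55, 2.55]. Speed limits (rad/s): [2.22, 2.22, 2.57, 3.14, 3.14, 3.14].

## Interface

Orientations are given as [roll, pitch, yaw] about the fixed x, y, z axes, in that order (R = Rz(yaw) Ry(pitch) Rx(roll)).
In Python, from plant import bot gives the robot as it stands. The module is installed in compiled form; this text tells all that it offers.
- The arm moves only by the tool send_rows, never from a script. Its argument "moves" is one flat list of numbers, 4 for each row, row after row: the shift along the tool's x, y, z in mm, then the turn about the tool's z in degrees. In form: [dx, dy, dz, turn, dx, dy, dz, turn, ...]. A call has exactly 10 rows; each row shifts and turns the commanded pose from where the row before left it, along the tool's axes as they then stand; what a row does not reach is not made up. A row lasts 1/8 s, in which the tool goes at most 62.5 mm and 10.7 degrees, less where a joint would pass 70% of its speed; a pose out of reach is approached as far as the arm can. A call is refused whole if a number of a shift passes 62.5 or a number of a turn 10.7, either way. A call with a gripper value outside its range is refused whole. "grip" is the closure, from 0 (fully open) to 1 (shut), set as the call begins (left out, the last holds). The fingers move at their own pace and stop on an object; "grip_force" is the grip in N (left out, the last holds). Time passes only in rows, so rows that do not move let the fingers close, or fill a call up. It gives the time, the measured TCP pose, the force and the opening at its end, in the units of the state.
- bot.get_obs(): the state, without advancing time (a new reading comes with each control period).
- bot.get_image(name): name is "scene" or "side" or "wrist"; returns (picture, depth): 400x640x3 uint8, red, green, blue; 400x640 float32, m along the optical axis (not along the pixel's ray), 0 where there is no reading.
- bot.camera_info(name): a dict with "vertical_fov" (degrees; the focal length in pixels is half the picture's height over the tangent of half this angle, whatever the lens; pixels are square), "cx", "cy" (the principal point, pixels), "rvec" (rotation vector, rad) and "tvec" (3), from world to camera coordinates, as OpenCV has them; the wrist camera has in their place "mount" (4x4, takes a point from camera to tool coordinates, whose origin is the TCP and whose axes are the flange's). Camera axes: x right, y down, z forward; pixel columns grow to the right and rows downward; lengths in m; the calibration is good to about 2 mm. The wrist camera is an equidistant fisheye: a pixel r from the principal point sees the ray r / f radians off the axis. A picture is of the moment at which its call begins: read the wrist's pose just before it. camera_info takes no time and is no camera call.
- bot.close_job(): hands the job in, once; it reports no verdict.
The state is a dict: "time": time; "qpos": joint angles; "qvel": joint speeds; "effort": joint torques, N m; "tcp_pos": TCP position; "orientation": TCP orientation; "wrist_force": force on the tool from outside, world axes, zero at the start; "torque": the same for the moment, N m; "finger_gap": finger opening in m.
Only numpy, scipy, OpenCV 4.12 (cv2) and the standard library are available. Lean on these libraries where they do the work, as an engineer would, in place of code of your own. Each camera call takes 0.05 s, during which the arm holds its last target.

## Task

Finish the crib on the cam lift: lay the two loose full-length slats flat on top, crosswise to the pair now uppermost and directly above the bottom pair, keeping the crib square. Then turn the cam lever up to its highest lift point, where the lever stands upright and the crib is level with the battery deck, and finish while holding it there against its return spring, so that the battery could be slid across. Leave the battery and everything else on the bench where they are.

Things in the scene. Friction and masses are not known exactly. Their poses are not given: they have to be found in the camera images.
- platform: aluminium lift plate, 150 x 150 x 10 mm, that carries the crib; origin at the centre of its top face, 86 mm above the bench when down; z up, +y towards the battery deck, -y towards the cam lever, -x roughly towards the robot. The cam raises it straight up by 13.5 mm
- place_near (a point): where the centre of one top-layer slat belongs: on the plate at x = -45, y = 0 mm, 50 mm above its top, directly over slat a; slat length along the plate's y, underside 40 mm above the plate
- place_far (a point): where the centre of the other top-layer slat belongs: on the plate at x = +45, y = 0 mm, 50 mm above its top, directly over slat b; slat length along the plate's y
- deck_edge (a point): middle of the top near edge of the battery deck, an aluminium table 159 mm above the bench, 110 mm from the plate's centre along its +y; the crib of three 20 mm layers is flush with it at full lift
- slat_a: bare pale wooden slat, 140 x 30 x 20 mm, about 60 g; origin at its centre, x along its length, y across its width, z through its 20 mm thickness; bottom layer of the crib, along the plate's y at its x = -45 mm, loose
- slat_b: bare pale wooden slat, 140 x 30 x 20 mm, about 60 g; origin at its centre, x along its length, y across its width, z through its 20 mm thickness; bottom layer, along the plate's y at its x = +45 mm, loose
- slat_c: bare pale wooden slat, 140 x 30 x 20 mm, about 60 g; origin at its centre, x along its length, y across its width, z through its 20 mm thickness; second layer, along the plate's x at its y = -45 mm, loose
- slat_d: bare pale wooden slat, 140 x 30 x 20 mm, about 60 g; origin at its centre, x along its length, y across its width, z through its 20 mm thickness; second layer, along the plate's x at its y = +45 mm, loose
- slat_e: bare pale wooden slat, 140 x 30 x 20 mm, about 60 g; origin at its centre, x along its length, y across its width, z through its 20 mm thickness; lies flat on the bench to the right of the lift (robot's right), to be laid on the crib; either place of the top layer will do
- slat_f: bare pale wooden slat, 140 x 30 x 20 mm, about 60 g; origin at its centre, x along its length, y across its width, z through its 20 mm thickness; lies flat on the bench to the right of the lift, to be laid on the crib; either place of the top layer will do
- cam (a joint): cam lever angle, rad: 0 = at rest, lever leaning 1.0 rad from upright towards the plate's -x; grows as it swings up and over towards +x. 1.0 = upright = highest lift; beyond it the plate sinks again, to a stop at 1.8. A spring always pulls it back to 0 (0.4 N m at rest, 0.7 upright, so 3 to 6 N at the ball; the load adds under 0.25 N m): let go, it falls back
- shaft_end (a point): point on the lever's turning axis in the plane in which the lever swings, 36 mm above the bench, 145 mm from the platform centre along its -y; the axis runs along the platform's y
- ball (a point): cam lever: 12 mm round steel bar with a black ball of 30 mm diameter at its end; this point is the ball's centre, 120 mm from the turning axis, 101 mm above the bench at rest and 156 mm when upright; it can be pushed from its -x side; free space of 50 mm on both sides along the plate's y
- offcut: bystander: short wooden offcut, 60 x 45 x 20 mm, lying among the slats; origin at the centre of its underside
- battery: bystander: grey battery module, 110 x 65 mm, 101 mm tall, standing on the deck; origin at the centre of its underside
- driver: bystander: screwdriver lying on the bench; origin under its middle
- tape: bystander: roll of tape, 84 mm diameter, 22 mm high; origin at the centre of its underside
- backbox: bystander: open steel wall box, 100 x 100 x 45 mm; origin at the centre of its underside
- breaker: bystander: black breaker, 75 x 26 x 86 mm; origin at the centre of its underside
- mug: bystander: white mug, 76 mm diameter, 90 mm tall; origin at the centre of its underside
Not all that is in view belongs to the job. Leave any orange or pink look-alike of the slat_f alone.

How it is judged:
On the way, in this order (a step that is already met when the one before it is completed fails the run):
1. the two slats lie crosswise on top of the crib while the lever is still down (x of slat_a in the frame of platform between -0.063 and -0.027 m and y of slat_a in the frame of platform between -0.018 and 0.018 m and z of slat_a in the frame of platform between 0.005 and 0.015 m and angle between the x axis of each of slat_a, slat_b and the y axis of platform, either way round below 0.2 rad and angle between the z axis of each of slat_a, slat_b, slat_c, slat_d and the z axis of platform, either way round below 0.1 rad and x of slat_b in the frame of platform between 0.027 and 0.063 m and y of slat_b in the frame of platform between -0.018 and 0.018 m and z of slat_b in the frame of platform between 0.005 and 0.015 m and x of slat_c in the frame of platform between -0.018 and 0.018 m and y of slat_c in the frame of platform between -0.063 and -0.027 m and z of slat_c in the frame of platform between 0.025 and 0.035 m and angle between the x axis of each of slat_c, slat_d and the x axis of platform, either way round below 0.2 rad and x of slat_d in the frame of platform between -0.018 and 0.018 m and y of slat_d in the frame of platform between 0.027 and 0.063 m and z of slat_d in the frame of platform between 0.025 and 0.035 m and (((x of slat_e in the frame of platform between -0.063 and -0.027 m and y of slat_e in the frame of platform between -0.018 and 0.018 m and z of slat_e in the frame of platform between 0.045 and 0.055 m and angle between the x axis of slat_e and the y axis of platform, either way round below 0.2 rad and angle between the z axis of slat_e and the z axis of platform, either way round below 0.1 rad) and (x of slat_f in the frame of platform between 0.027 and 0.063 m and y of slat_f in the frame of platform between -0.018 and 0.018 m and z of slat_f in the frame of platform between 0.045 and 0.055 m and angle between the x axis of slat_f and the y axis of platform, either way round below 0.2 rad and angle between the z axis of slat_f and the z axis of platform, either way round below 0.1 rad)) or ((x of slat_e in the frame of platform between 0.027 and 0.063 m and y of slat_e in the frame of platform between -0.018 and 0.018 m and z of slat_e in the frame of platform between 0.045 and 0.055 m and angle between the x axis of slat_e and the y axis of platform, either way round below 0.2 rad and angle between the z axis of slat_e and the z axis of platform, either way round below 0.1 rad) and (x of slat_f in the frame of platform between -0.063 and -0.027 m and y of slat_f in the frame of platform between -0.018 and 0.018 m and z of slat_f in the frame of platform between 0.045 and 0.055 m and angle between the x axis of slat_f and the y axis of platform, either way round below 0.2 rad and angle between the z axis of slat_f and the z axis of platform, either way round below 0.1 rad))) and value of joint cam below 0.2 rad), for 0.2 s.
2. the cam lever is at its highest lift point with the crib complete (value of joint cam between 0.85 and 1.15 rad and x of slat_a in the frame of platform between -0.063 and -0.027 m and y of slat_a in the frame of platform between -0.018 and 0.018 m and z of slat_a in the frame of platform between 0.005 and 0.015 m and angle between the x axis of each of slat_a, slat_b and the y axis of platform, either way round below 0.2 rad and angle between the z axis of each of slat_a, slat_b, slat_c, slat_d and the z axis of platform, either way round below 0.1 rad and x of slat_b in the frame of platform between 0.027 and 0.063 m and y of slat_b in the frame of platform between -0.018 and 0.018 m and z of slat_b in the frame of platform between 0.005 and 0.015 m and x of slat_c in the frame of platform between -0.018 and 0.018 m and y of slat_c in the frame of platform between -0.063 and -0.027 m and z of slat_c in the frame of platform between 0.025 and 0.035 m and angle between the x axis of each of slat_c, slat_d and the x axis of platform, either way round below 0.2 rad and x of slat_d in the frame of platform between -0.018 and 0.018 m and y of slat_d in the frame of platform between 0.027 and 0.063 m and z of slat_d in the frame of platform between 0.025 and 0.035 m and (((x of slat_e in the frame of platform between -0.063 and -0.027 m and y of slat_e in the frame of platform between -0.018 and 0.018 m and z of slat_e in the frame of platform between 0.045 and 0.055 m and angle between the x axis of slat_e and the y axis of platform, either way round below 0.2 rad and angle between the z axis of slat_e and the z axis of platform, either way round below 0.1 rad) and (x of slat_f in the frame of platform between 0.027 and 0.063 m and y of slat_f in the frame of platform between -0.018 and 0.018 m and z of slat_f in the frame of platform between 0.045 and 0.055 m and angle between the x axis of slat_f and the y axis of platform, either way round below 0.2 rad and angle between the z axis of slat_f and the z axis of platform, either way round below 0.1 rad)) or ((x of slat_e in the frame of platform between 0.027 and 0.063 m and y of slat_e in the frame of platform between -0.018 and 0.018 m and z of slat_e in the frame of platform between 0.045 and 0.055 m and angle between the x axis of slat_e and the y axis of platform, either way round below 0.2 rad and angle between the z axis of slat_e and the z axis of platform, either way round below 0.1 rad) and (x of slat_f in the frame of platform between -0.063 and -0.027 m and y of slat_f in the frame of platform between -0.018 and 0.018 m and z of slat_f in the frame of platform between 0.045 and 0.055 m and angle between the x axis of slat_f and the y axis of platform, either way round below 0.2 rad and angle between the z axis of slat_f and the z axis of platform, either way round below 0.1 rad)))), for 0.2 s.
At the end, for the whole second after the job is handed in: The cam lever is within 0.15 rad of upright (joint 0.85 to 1.15), still, with the robot pressing on or gripping it (over 1 N); all six slats lie flat on the platform in three crosswise layers, each within 18 mm of its place in x and y, within 0.2 rad of its direction and 5 mm in height, at rest (all of step 2 and contact force between any of the fingers, the arm and cam above 1 N and linear speed of each of slat_a, slat_b, slat_c, slat_d, slat_e, slat_f below 0.02 m/s and velocity of joint cam between -0.1 and 0.1 rad/s); the arm keeps its last pose, push and grip.
It fails at once if a bystander is moved more than 40 mm (distance of any of offcut, battery, driver, tape, backbox, breaker, mug from where it was at the start of the episode above 0.04 m).
It also fails if it takes over 70 s, if anything falls off the work surface, if the arm or the gripper's body presses on something with over 40 N, if the wrist force passes 120 N, or if a joint passes its speed limit or range.

## Working session

There is one attempt and no reset: what is moved stays moved. The work goes in short steps, Python scripts to look and compute and a tool call to move; the robot and the scene stay as the last step left them, time stands still between calls to the robot, and variables do not carry over. Pictures are saved under pics/ and viewed, and the job is handed in when it is done.

Besides the shell and the picture viewer there is one more tool, called after "Call:" in YAML: its name, and indented under it one key for each argument. send_rows: Moves the arm, as the interface text tells. Its arguments: {"type":"object","properties":{"moves":{"type":"array"},"grip":{"type":"number"},"grip_force":{"type":"number"}},"required":["moves"]}

```bash
mkdir -p pics; ls
cat > h.py <<'E'
import numpy as np, cv2
from plant import bot
from scipy.spatial.transform import Rotation as Rn
def cam(n):
    c=bot.camera_info(n); f=200/np.tan(np.radians(c['vertical_fov'])/2); return c,f
def px2w(n,u,v,depth=None,z=None):
    c,f=cam(n); R,_=cv2.Rodrigues(np.array(c['rvec'],float)); t=np.array(c['tvec'],float).reshape(3)
    r=np.array([(u-c['cx'])/f,(v-c['cy'])/f,1.]); o=-R.T@t; d=R.T@r
    if z is not None: return o+d*(z-o[2])/d[2]
    return o+d*depth
def w2px(n,p):
    c,f=cam(n); R,_=cv2.Rodrigues(np.array(c['rvec'],float)); t=np.array(c['tvec'],float).reshape(3)
    q=R@np.array(p)+t; return q[0]/q[2]*f+c['cx'],q[1]/q[2]*f+c['cy']
def save(n,name):
    im,d=bot.get_image(n); np.save('pics/'+name+'.npy',d); cv2.imwrite('pics/'+name+'.png',im[:,:,::-1]); return im,d
def crop(name,x0,y0,x1,y1,k):
    im=cv2.imread('pics/'+name+'.png')[y0:y1,x0:x1]; im=cv2.resize(im,None,fx=k,fy=k,interpolation=cv2.INTER_CUBIC); cv2.imwrite('pics/'+name+'_c%d_%d.png'%(x0,y0),im)
E
python3 - <<'E'
from h import *
for n in('scene','side'):
    save(n,n+'0'); c,f=cam(n); R,_=cv2.Rodrigues(np.array(c['rvec'],float)); print(n,f,c,'pos',-R.T@np.array(c['tvec']).reshape(3))
print(bot.camera_info('wrist')); print(bot.get_obs()); save('wrist','wrist0')
E
```

```text
pics
scene 377.2052895061551 {'vertical_fov': 55.866435098026244, 'cx': 317.3414922837447, 'cy': 200.60080146182975, 'rvec': array([ 1.65809391,  1.97350935, -0.7178115 ]), 'tvec': array([ 0.12252277, -0.28149468,  1.60393022])} pos [1.26638901 0.07205889 1.02854734]
side 457.89884428332914 {'vertical_fov': 47.189264098795995, 'cx': 312.80109595530524, 'cy': 203.99138205361135, 'rvec': array([ 0.02201587, -2.90716621,  1.15084322]), 'tvec': array([0.48723586, 0.09832374, 1.3036001 ])} pos [0.46313312 0.82940751 1.02177809]
{'vertical_fov': 65.70646984690485, 'cx': 319.95325235914254, 'cy': 200.35467571563836, 'mount': array([[-6.50805909e-04, -9.63667496e-01, -2.67103976e-01,
         7.78921920e-02],
       [ 9.99999773e-01, -6.73160205e-04, -7.87390980e-06,
         6.34385770e-04],
       [-1.72215936e-04, -2.67103920e-01,  9.63667716e-01,
        -1.62544403e-01],
       [ 0.00000000e+00,  0.00000000e+00,  0.00000000e+00,
         1.00000000e+00]])}
{'time': 0.1, 'qpos': array([ 1.22439406e+00,  3.00422229e-01,  1.52152897e+00, -2.44785359e-05,
        1.32068158e+00, -6.66075514e-02]), 'qvel': array([-5.72879595e-04,  3.72020412e-04, -9.17512178e-05, -1.96424325e-03,
        3.15572464e-04, -3.78810427e-04]), 'effort': array([ 2.11102400e-03, -5.32650197e+01, -3.53278148e+01,  7.08786445e-02,
        2.35961471e-02, -6.66347387e-05]), 'tcp_pos': array([0.15182544, 0.52840232, 0.22193517]), 'orientation': array([-3.14055325e+00, -4.55711956e-05,  2.86180398e+00]), 'wrist_force': array([0.4335402 , 0.39091581, 0.00887981]), 'torque': array([ 0.00273658, -0.00962054, -0.00271893]), 'finger_gap': 0.09383706289866603}
```

View pics/scene0.png

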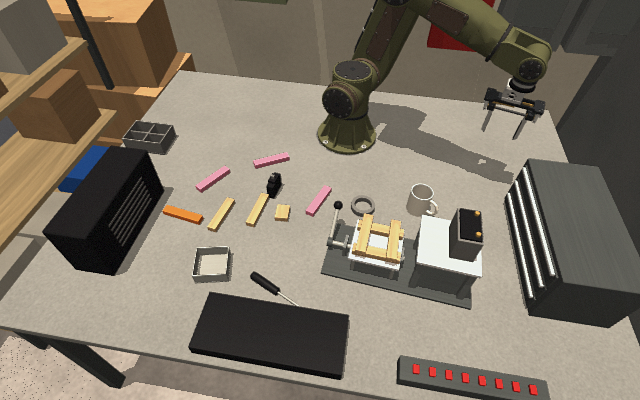

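View pics/side0.png

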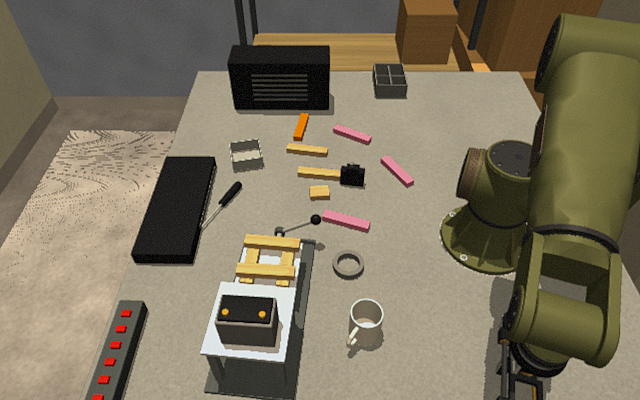

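View pics/wrist0.png

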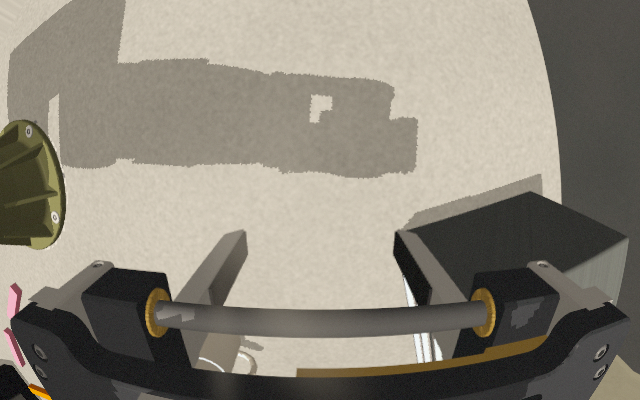

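Run:
```python
from h import *
crop('scene0',160,140,340,260,4.4)
crop('scene0',315,190,490,310,4.5)
crop('side0',190,100,370,220,4.4)
crop('side0',190,200,370,320,4.4)
```

```text
(no output)
```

View pics/scene0_c160_140.png

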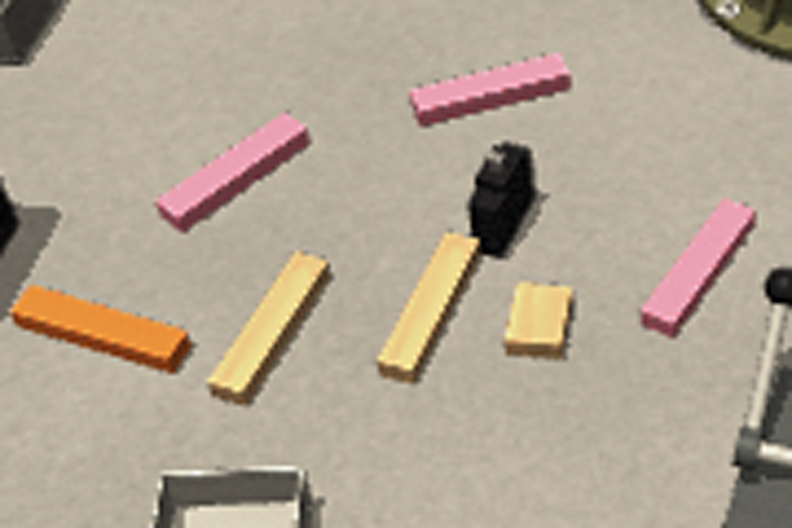

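View pics/scene0_c315_190.png

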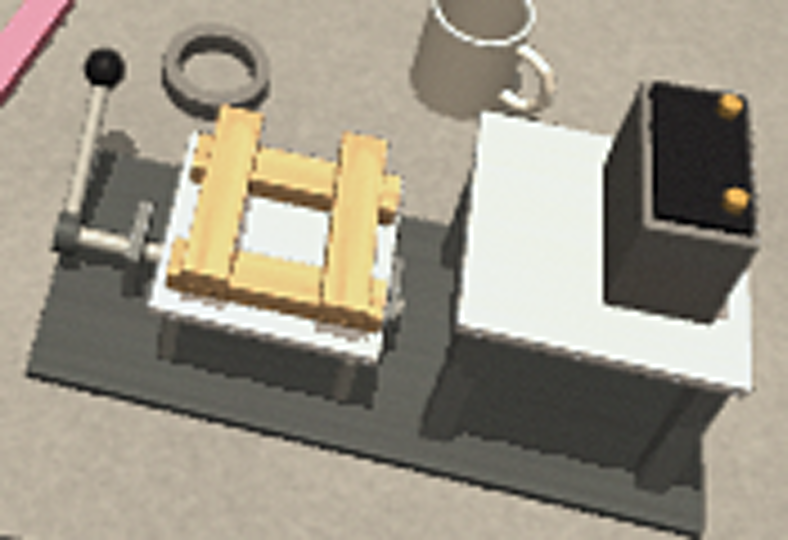

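View pics/side0_c190_100.png

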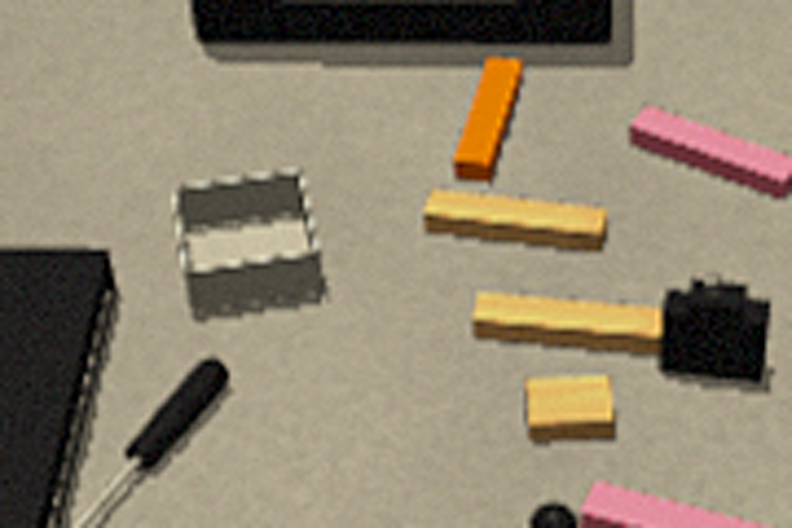

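View pics/side0_c190_200.png

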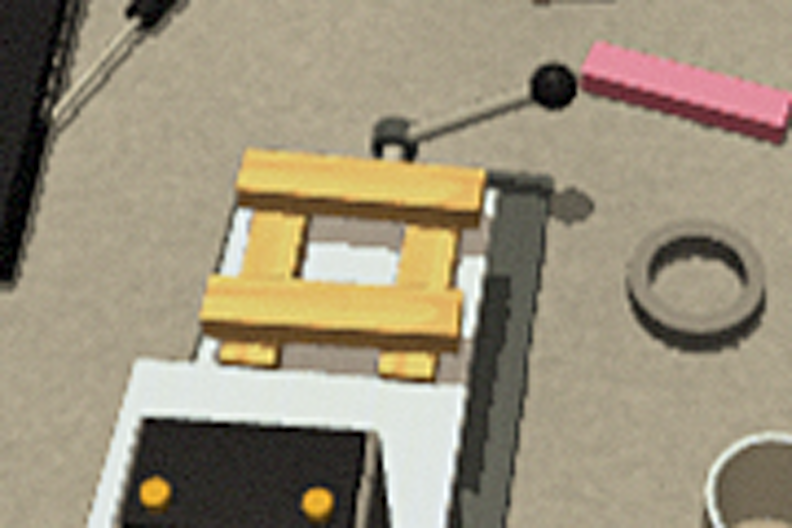

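```bash
cat >> h.py <<'E'
def cloud(n,name):
    im=cv2.imread('pics/'+name+'.png')[:,:,::-1].astype(int); d=np.load('pics/'+name+'.npy')
    c,f=cam(n); R,_=cv2.Rodrigues(np.array(c['rvec'],float)); t=np.array(c['tvec'],float).reshape(3)
    v,u=np.mgrid[:400,:640]; r=np.stack([(u-c['cx'])/f*d,(v-c['cy'])/f*d,d],-1)-t
    return im,r@R,d>0   # R.T@x
def wood(im):
    h=cv2.cvtColor(im.astype(np.uint8),cv2.COLOR_RGB2HSV); return (h[...,0]>13)&(h[...,0]<26)&(h[...,1]>90)&(h[...,2]>110)
def rects(n,name,zlo,zhi,zpl):
    im,P,ok=cloud(n,name); m=wood(im)&ok&(P[...,2]>zlo)&(P[...,2]<zhi)
    k,l,s,_=cv2.connectedComponentsWithStats(m.astype(np.uint8))
    out=[]
    for i in range(1,k):
        if s[i,4]<60: continue
        vv,uu=np.where(l==i); pts=np.array([px2w(n,u,v,z=zpl)[:2] for u,v in zip(uu,vv)])
        (c,wh,a)=cv2.minAreaRect((pts*1000).astype(np.float32))
        if wh[0]<wh[1]: a+=90; wh=wh[::-1]
        print(n,'px',uu.mean().round(),vv.mean().round(),'n',s[i,4],'c',np.round(c,1),'wh',np.round(wh,1),'ang',round((a+90)%180-90,1),'z',np.median(P[...,2][l==i]).round(4))
E
python3 - <<'E'
from h import *
for n in('scene','side'):
    print('bench'); rects(n,n+'0',0.014,0.03,0.02)
    print('crib2'); rects(n,n+'0',0.120,0.133,0.126)
# corners
def S(x,y): return 160+x/4.4,140+y/4.4
for nm,cs in (('L',[(209,381),(245,391),(329,262),(298,252)]),('R',[(378,361),(414,370),(480,240),(446,233)])):
    q=np.array([px2w('scene',*S(*c),z=0.02)[:2] for c in cs]);print(nm,q.round(4).tolist(),q.mean(0).round(4))
def S(x,y): return 315+x/4.5,190+y/4.5
print('ball scene z.101',px2w('scene',*S(105,67),z=0.101))
def T(x,y): return 190+x/4.4,200+y/4.4
print('ball side',px2w('side',*T(553,85),z=0.101))
E
```

```text
bench
scene px 257.0 208.0 n 276 c [ 475.9 -255.9] wh [142.6  29.8] ang -6.4 z 0.0199
scene px 220.0 213.0 n 283 c [ 518.4 -372.2] wh [143.   30.1] ang -9.5 z 0.0199
scene px 182.0 212.0 n 263 c [ 541.5 -502.7] wh [137.9  28.3] ang 81.1 z 0.0201
scene px 282.0 211.0 n 175 c [ 475.5 -167.9] wh [62.7 44.4] ang 2.7 z 0.0201
crib2
scene px 364.0 233.0 n 381 c [591.6 114. ] wh [143.5  29.7] ang -5.8 z 0.1251
scene px 393.0 239.0 n 395 c [600.  200.2] wh [142.6  30.2] ang -3.5 z 0.1252
bench
side px 300.0 125.0 n 207 c [ 540.2 -502.5] wh [142.5  31.2] ang 80.9 z 0.0211
side px 307.0 148.0 n 261 c [ 515.4 -373.1] wh [139.3  34.8] ang -9.6 z 0.0209
side px 318.0 171.0 n 298 c [ 474.1 -256.9] wh [136.4  34. ] ang -6.8 z 0.0207
side px 319.0 191.0 n 204 c [ 471.  -167.8] wh [59.7 46.7] ang 6.4 z 0.0206
crib2Traceback (most recent call last):
  File "<stdin>", line 4, in <module>
  File "h.py", line 31, in rects
    vv,uu=np.where(l==i); pts=np.array([px2w(n,u,v,z=zpl)[:2] for u,v in zip(uu,vv)])
                                        ~~~~^^^^^^^^^^^^^
  File "h.py", line 7, in px2w
    c,f=cam(n); R,_=cv2.Rodrigues(np.array(c['rvec'],float)); t=np.array(c['tvec'],float).reshape(3)
        ~~~^^^
  File "h.py", line 5, in cam
    c=bot.camera_info(n); f=200/np.tan(np.radians(c['vertical_fov'])/2); return c,f
ValueError: time passes only in moves, steps and waits
```

```bash
python3 - <<'E'
s=open('h.py').read()
s=s.replace("""def cam(n):
    c=bot.camera_info(n);""","""import os,pickle
_C={}
def cam(n):
    if n not in _C:
        fn='cam_%s.pkl'%n
        if not os.path.exists(fn): pickle.dump(bot.camera_info(n),open(fn,'wb'))
        _C[n]=pickle.load(open(fn,'rb'))
    c=_C[n];""")
open('h.py','w').write(s)
E
cat > a.py <<'E'
from h import *
rects('scene','scene0',0.120,0.133,0.126)
rects('side','side0',0.120,0.133,0.126)
for n in('scene','side'):
    im,P,ok=cloud(n,n+'0')
    for z in (0.086,0.159):
        w=(im.min(-1)>120)&ok&(abs(P[...,2]-z)<0.006)&(P[...,0]>.4)&(P[...,0]<.8)&(P[...,1]>0)&(P[...,1]<.5)
        pts=P[w][:,:2]*1000
        if len(pts)<20: continue
        c,wh,a=cv2.minAreaRect(pts.astype(np.float32)); print(n,z,len(pts),np.round(c,1),np.round(wh,1),round(a,1),cv2.boxPoints((c,wh,a)).round().tolist())
    b=(im.max(-1)<70)&ok&(abs(P[...,2]-.105)<0.02)&(P[...,0]>.35)&(P[...,0]<.6)&(P[...,1]>-.1)&(P[...,1]<.12)
    print('ballpts',n,b.sum(),P[b].mean(0) if b.any() else 0)
def S(x,y): return 315+x/4.5,190+y/4.5
print('ball scene z.101',px2w('scene',*S(105,67),z=0.101))
def T(x,y): return 190+x/4.4,200+y/4.4
print('ball side',px2w('side',*T(553,85),z=0.101))
E
python3 a.py
```

```text
scene px 364.0 233.0 n 381 c [591.6 114. ] wh [143.5  29.7] ang -5.8 z 0.1251
scene px 393.0 239.0 n 395 c [600.  200.2] wh [142.6  30.2] ang -3.5 z 0.1252
side px 272.0 240.0 n 553 c [587.9 114.2] wh [140.   32.5] ang -5.3 z 0.126
side px 265.0 269.0 n 619 c [596.2 200.2] wh [139.1  32.6] ang -3.5 z 0.1258
scene 0.086 709 [590.9 119.3] [229.2 153.3] 83.0 [[501.0, 15.0], [653.0, -4.0], [681.0, 224.0], [529.0, 242.0]]
scene 0.159 1969 [612.8 351.4] [170.4 172.9] 84.9 [[519.0, 274.0], [691.0, 259.0], [707.0, 428.0], [534.0, 444.0]]
ballpts scene 56 [0.48734768 0.02166712 0.10909955]
side 0.086 659 [590.8 148.2] [280.8 154.9] 83.9 [[499.0, 17.0], [653.0, 0.0], [683.0, 280.0], [529.0, 296.0]]
side 0.159 2927 [611.6 349.6] [172.3 171. ] 84.7 [[518.0, 272.0], [689.0, 256.0], [705.0, 427.0], [534.0, 443.0]]
ballpts side 82 [0.47901453 0.02772206 0.10852381]
ball scene z.101 [0.48063764 0.02366708 0.101     ]
ball side [0.47836817 0.02119175 0.101     ]
```

The two bare pale full-length slats fit e/f, at scene (221,214) and (258,209). The short piece at (282,212) is the offcut, and the orange (183,214) and pink (213,179), (271,160), (318,200) ones are look-alikes. I confirmed this in the crop. The plate is at about (594,157) with yaw −5.1°, and the ball checks out against that.

Call:
send_rows:
  moves: [-36,-45,0,0,-36,-45,0,0,-36,-45,0,0,-36,-45,0,0,-36,-45,0,0,-36,-45,0,0,-36,-45,0,0,-36,-45,0,0,-36,-45,0,0,-36,-45,0,-9.5]
  grip: 0.35
  grip_force: 20

```text
time: 1.4
tcp_pos: [0.3718, 0.001, 0.2226]
orientation: [3.142, 0.0, 3.01]
wrist_force: [0.2, -0.4, 0.1]
finger_gap: 0.0612
```

```bash
cat > go.py <<'E'
import sys
from h import *
# usage: x y z yaw_deg ; prints shift in current tool axes and turn
o=bot.get_obs(); p=o['tcp_pos']*1000; R=Rn.from_euler('xyz',o['orientation']); y=np.degrees(o['orientation'][2])
print('t',o['time'],'tcp',p.round(1),'yaw',y.round(2),'F',o['wrist_force'].round(1),'gap',round(o['finger_gap']*1000,1),'q6',o['qpos'].round(2))
a=list(map(float,sys.argv[1:]))
if a:
    d=R.inv().apply(np.array(a[:3])-p); print('shift',d.round(1),'turn',round(-((a[3]-y+180)%360-180),2))
E
python3 go.py 475 -256.5 120 173.5
```

```text
t 1.4 tcp [371.8   1.  222.6] yaw 172.49 F [ 0.2 -0.4  0.1] gap 61.2 q6 [-0.1  -0.11  1.97  0.    1.28 -1.54]
shift [-135.9 -241.8  102.7] turn -1.01
```

Call:
send_rows:
  moves: [-21.5,-40,10,0,-21.5,-40,15,0,-21.5,-40,15,0,-21.5,-40,15,0,-21.5,-40,15,0,-21.5,-39.6,20,0,0,0,10,0,0,0,0,0,0,0,0,0,0,0,0,0]

```text
time: 2.65
tcp_pos: [0.4678, -0.251, 0.1234]
orientation: [-3.141, 0.001, 3.009]
wrist_force: [-0.1, -0.1, 0.2]
finger_gap: 0.061
```

```bash
python3 go.py 475 -256.5 20 173.5
python3 - <<'E'
from h import *
save('wrist','w1'); save('scene','s1')
crop('s1',200,150,330,250,6)
E
```

```text
t 2.65 tcp [ 467.8 -251.   123.4] yaw 172.43 F [-0.1 -0.1  0.2] gap 61.0 q6 [-0.56  0.36  1.68 -0.    1.09 -2.  ]
shift [ -7.7  -4.4 103.4] turn -1.07
```

View pics/w1.png

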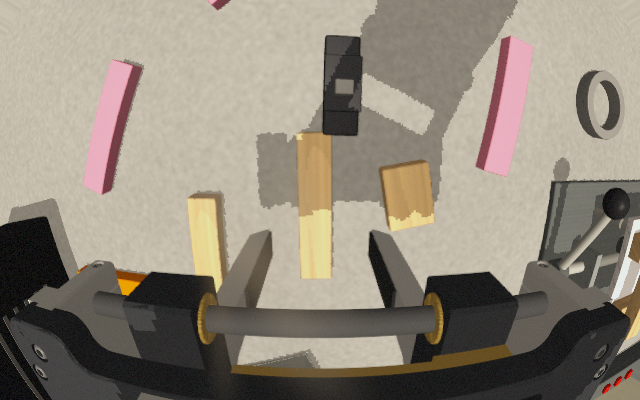

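View pics/s1_c200_150.png

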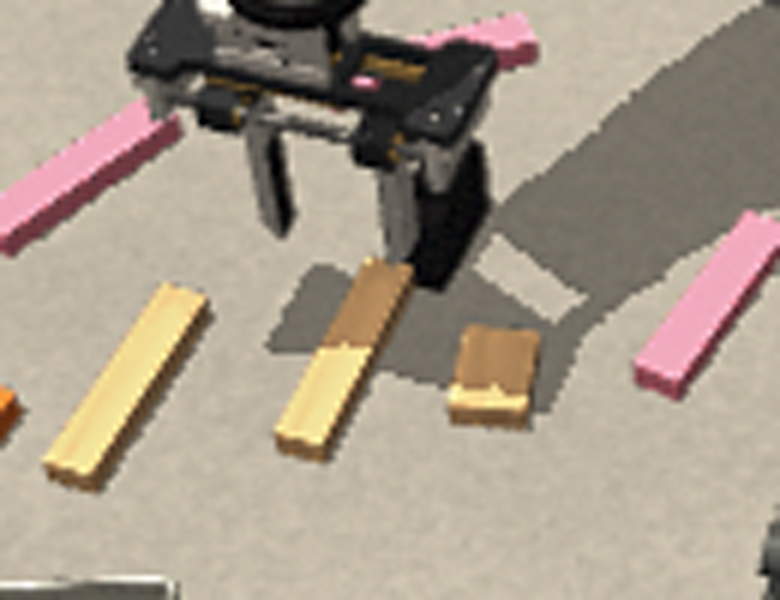

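Call:
send_rows:
  moves: [-7.5,-4.5,10,-1.1,0,0,25,0,0,0,25,0,0,0,20,0,0,0,13,0,0,0,7,0,0,0,3,0,0,0,0,0,0,0,0,0,0,0,0,0]

```text
time: 4.0
tcp_pos: [0.4745, -0.2571, 0.0199]
orientation: [-3.141, 0.001, 3.028]
wrist_force: [0.4, -0.2, -0.2]
finger_gap: 0.0612
```

```bash
python3 go.py 475 -256.5 20 173.5
```

```text
t 4.0 tcp [ 474.5 -257.1   19.9] yaw 173.48 F [ 0.4 -0.2 -0.2] gap 61.2 q6 [-0.56  0.53  1.72  0.    0.89 -2.02]
shift [-0.4  0.6 -0.1] turn -0.02
```

Call:
send_rows:
  moves: [0,0,0,0,0,0,0,0,0,0,0,0,0,0,0,0,0,0,0,0,0,0,-10,0,0,0,-30,0,0,0,-45,0,0,0,-50,0,0,0,-55,0]
  grip: 1
  grip_force: 25

```text
time: 5.25
tcp_pos: [0.474, -0.2567, 0.2117]
orientation: [3.142, -0.0, 3.028]
wrist_force: [0.8, -0.0, -0.7]
finger_gap: 0.03
```

```bash
python3 go.py 634 152 230 84.9
python3 - <<'E'
from h import *
save('side','sd1'); save('wrist','w2')
E
```

```text
t 5.25 tcp [ 474.  -256.7  211.7] yaw 173.48 F [ 0.8 -0.  -0.7] gap 30.0 q6 [-0.56  0.28  1.57 -0.    1.29 -2.02]
shift [-112.6  424.3  -18.3] turn 88.58
```

View pics/w2.png

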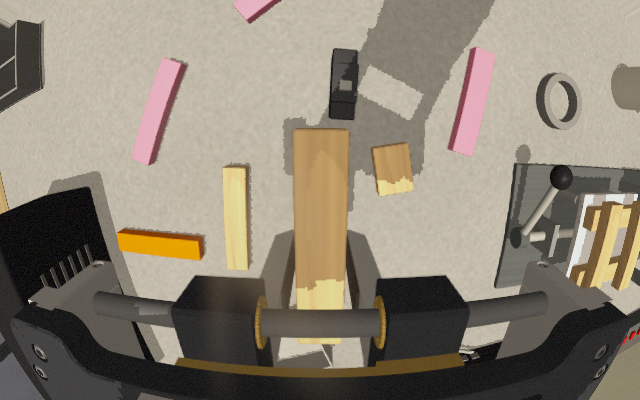

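```bash
cat > tr.py <<'E'
import sys
import numpy as np
# yaw0 dx dy dz turn n
y0,dx,dy,dz,t,n=map(float,sys.argv[1:7]); n=int(n)
out=[]
for k in range(n):
    y=np.radians(y0-t/n*(k)); 
    ax=np.array([np.cos(y),np.sin(y)]); ay=np.array([np.sin(y),-np.cos(y)]); d=np.array([dx,dy])/n
    out+= [round(ax@d),round(ay@d),round(-dz/n),round(t/n,1)]
print(out)
E
python3 tr.py 173.5 165 409.5 10 88.6 10
```

```text
[-12, 43, -1, 8.9, -5, 44, -1, 8.9, 2, 44, -1, 8.9, 9, 43, -1, 8.9, 15, 41, -1, 8.9, 21, 39, -1, 8.9, 27, 35, -1, 8.9, 32, 30, -1, 8.9, 36, 25, -1, 8.9, 40, 19, -1, 8.9]
```

Call:
send_rows:
  moves: [-12,43,-1,8.9,-5,44,-1,8.9,2,44,-1,8.9,9,43,-1,8.9,15,41,-1,8.9,21,39,-1,8.9,27,35,-1,8.9,32,30,-1,8.9,36,25,-1,8.9,40,19,-1,8.5]

```text
time: 6.6
tcp_pos: [0.6403, 0.1531, 0.2194]
orientation: [-3.141, 0.0, 1.476]
wrist_force: [0.4, 0.0, -0.6]
finger_gap: 0.0297
```

Call:
send_rows:
  moves: [0,0,0,0,0,0,0,0,0,0,0,0,0,0,0,0,0,0,0,0,0,0,0,0,0,0,0,0,0,0,0,0,0,0,0,0,0,0,0,0]

```text
time: 7.85
tcp_pos: [0.6401, 0.1518, 0.2195]
orientation: [-3.142, 0.0, 1.481]
wrist_force: [-0.1, 0.6, -0.3]
finger_gap: 0.0295
```

```bash
python3 go.py 639 152.8 180 84.9
python3 - <<'E'
from h import *
save('side','sd2'); save('scene','s2')
crop('s2',310,170,490,300,4.4);crop('sd2',180,150,360,320,3.5)
E
```

```text
t 7.85 tcp [640.1 151.8 219.5] yaw 84.88 F [-0.1  0.6 -0.3] gap 29.5 q6 [ 0.18  0.55  1.18 -0.    1.41  0.27]
shift [ 0.9 -1.1 39.5] turn -0.02
```

View pics/s2_c310_170.png

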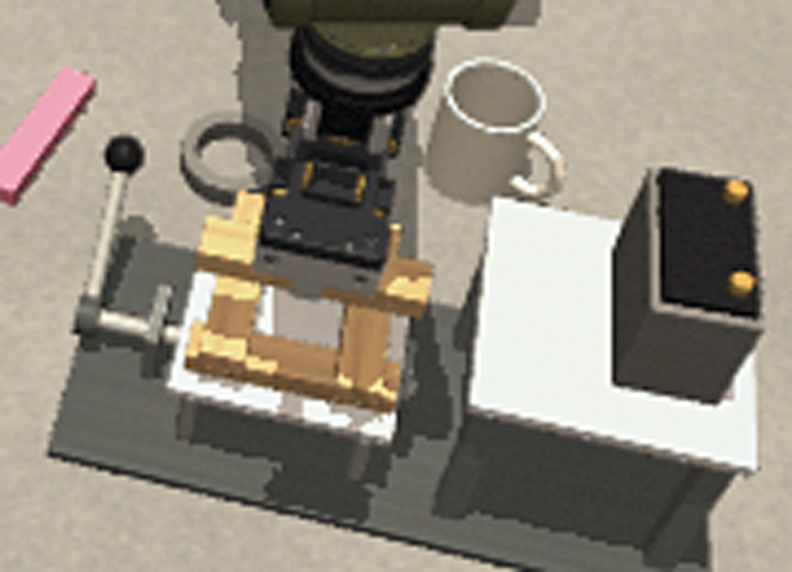

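View pics/sd2_c180_150.png

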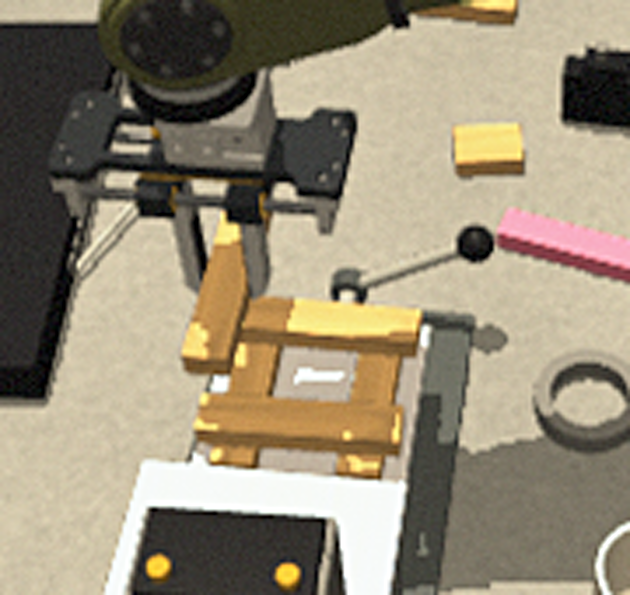

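Call:
send_rows:
  moves: [1,-1,10,0,0,0,18,0,0,0,18,0,0,0,11,0,0,0,6,0,0,0,4,0,0,0,2,0,0,0,1,0,0,0,0,0,0,0,0,0]

```text
time: 9.2
tcp_pos: [0.6392, 0.1528, 0.1497]
orientation: [3.141, -0.0, 1.481]
wrist_force: [0.1, -0.6, -1.2]
finger_gap: 0.0298
```

```bash
python3 go.py 639 152.8 146 84.9
python3 - <<'E'
from h import *
save('side','sd3'); save('scene','s3')
crop('sd3',180,150,360,320,3.5)
rects('side','sd3',0.12,.132,.126);rects('side','sd3',0.14,.152,.146)
E
```

```text
t 9.2 tcp [639.2 152.8 149.7] yaw 84.88 F [ 0.1 -0.6 -1.2] gap 29.8 q6 [ 0.18  0.6   1.26 -0.    1.28  0.27]
shift [-0.1 -0.2  3.7] turn -0.02
side px 281.0 241.0 n 301 c [569.8 117.6] wh [103.3  36.1] ang -3.2 z 0.1257
side px 272.0 269.0 n 478 c [578.5 202.2] wh [103.6  34.4] ang -4.1 z 0.1258
side px 246.0 257.0 n 334 c [641.5 175.1] wh [103.9  31.5] ang 84.7 z 0.1501
```

View pics/sd3_c180_150.png

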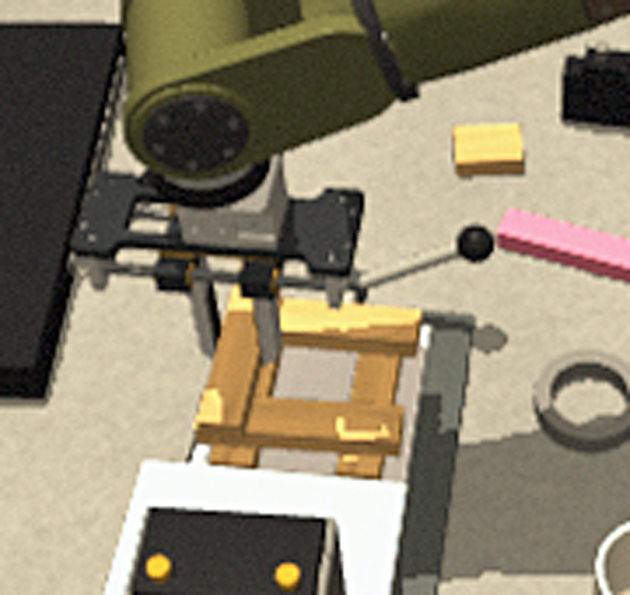

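Call:
send_rows:
  moves: [0,0,2,0,0,0,1.5,0,0,0,0.5,0,0,0,0,0,0,0,0,0,0,0,0,0,0,0,0,0,0,0,0,0,0,0,0,0,0,0,0,0]

```text
time: 10.55
tcp_pos: [0.6392, 0.1529, 0.1455]
orientation: [-3.142, 0.0, 1.481]
wrist_force: [-0.3, -0.4, -1.3]
finger_gap: 0.0298
```

Call:
send_rows:
  moves: [0,0,0,0,0,0,0,0,0,0,0,0,0,0,0,0,0,0,0,0,0,0,-8,0,0,0,-15,0,0,0,-22,0,0,0,-25,0,0,0,-20,0]
  grip: 0.4

```text
time: 11.8
tcp_pos: [0.6393, 0.1529, 0.238]
orientation: [3.14, -0.001, 1.481]
wrist_force: [0.1, 0.8, 1.3]
finger_gap: 0.0565
```

```bash
python3 go.py 517 -372.6 200 170.5
```

```text
t 11.8 tcp [639.3 152.9 238. ] yaw 84.88 F [0.1 0.8 1.3] gap 56.5 q6 [0.18 0.54 1.16 0.   1.45 0.27]
shift [-534.3  -75.    37.6] turn -85.62
```

```bash
python3 tr.py 84.88 -122.3 -525.5 0 -85.6 10
python3 - <<'E'
from h import *
save('side','sd4'); save('scene','s4')
crop('s4',310,170,490,300,4.4)
rects('side','sd4',0.12,.132,.126);rects('side','sd4',0.14,.152,.146)
rects('scene','s4',0.12,.132,.126);rects('scene','s4',0.14,.152,.146)
E
```

```text
[-53, -7, 0, -8.6, -52, -15, 0, -8.6, -49, -23, 0, -8.6, -45, -30, 0, -8.6, -40, -36, 0, -8.6, -34, -42, 0, -8.6, -28, -46, 0, -8.6, -20, -50, 0, -8.6, -13, -52, 0, -8.6, -5, -54, 0, -8.6]
side px 280.0 241.0 n 290 c [569.5 116.9] wh [102.8  34.9] ang -4.4 z 0.1257
side px 272.0 270.0 n 484 c [578.3 203.1] wh [103.6  35.6] ang -2.9 z 0.1259
side px 247.0 254.0 n 447 c [638.4 155.1] wh [141.9  31. ] ang 84.1 z 0.146
scene px 365.0 226.0 n 193 c [563.6 116.7] wh [86.6 29.4] ang -5.8 z 0.1252
scene px 394.0 236.0 n 137 c [578.5 202.4] wh [73.9 29.4] ang -6.5 z 0.1252
scene px 361.0 249.0 n 62 c [653.5 113.6] wh [55.3 18.1] ang 88.8 z 0.1264
scene px 378.0 244.0 n 435 c [643.4 154.8] wh [137.4  34.9] ang 84.3 z 0.1452
```

View pics/s4_c310_170.png

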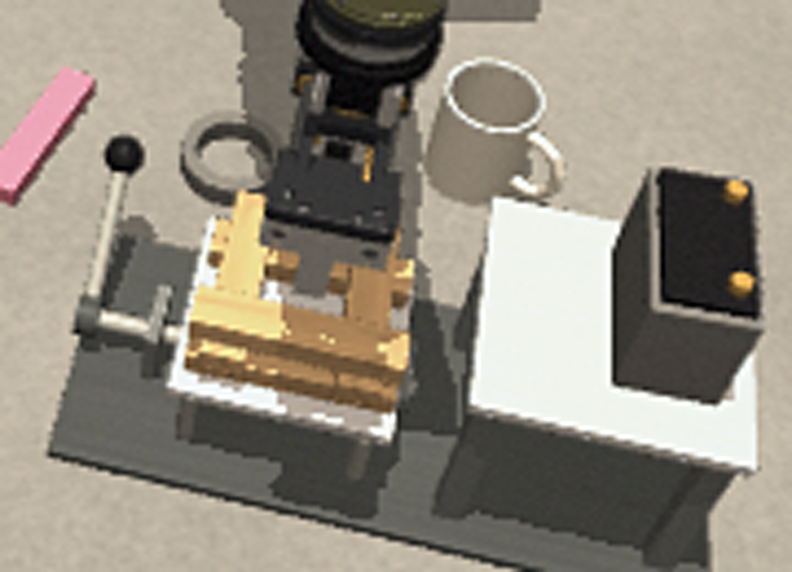

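The first slat lies flat on top at the far place, at about (640,155), angle 84°, top at 0.146. Next I fetch the second one.

Call:
send_rows:
  moves: [-53,-7,0,-8.6,-52,-15,0,-8.6,-49,-23,0,-8.6,-45,-30,0,-8.6,-40,-36,0,-8.6,-34,-42,0,-8.6,-28,-46,0,-8.6,-20,-50,0,-8.6,-13,-52,0,-8.6,-5,-54,0,-8.6]
  grip: 0.35

```text
time: 13.15
tcp_pos: [0.5198, -0.3746, 0.2352]
orientation: [3.141, -0.0, 2.987]
wrist_force: [0.0, 0.7, -0.8]
finger_gap: 0.0612
```

Call:
send_rows:
  moves: [0,0,20,0,0,0,40,0,0,0,40,0,0,0,20,0,0,0,0,0,0,0,0,0,0,0,0,0,0,0,0,0,0,0,0,0,0,0,0,0]

```text
time: 14.4
tcp_pos: [0.5204, -0.3731, 0.1156]
orientation: [-3.142, 0.0, 2.982]
wrist_force: [-0.2, 0.2, -0.7]
finger_gap: 0.0611
```

```bash
python3 go.py 517 -372.6 20 170.5
```

```text
t 14.4 tcp [ 520.4 -373.1  115.6] yaw 170.88 F [-0.2  0.2 -0.7] gap 61.1 q6 [-0.68  0.6   1.35 -0.    1.19 -2.09]
shift [ 3.5 -0.  95.6] turn 0.38
```

Call:
send_rows:
  moves: [3.5,0,10,0.4,0,0,25,0,0,0,25,0,0,0,17,0,0,0,10,0,0,0,6,0,0,0,2.5,0,0,0,0,0,0,0,0,0,0,0,0,0]

```text
time: 15.65
tcp_pos: [0.5171, -0.3726, 0.0203]
orientation: [-3.141, 0.0, 2.975]
wrist_force: [-0.0, 0.9, 0.6]
finger_gap: 0.0612
```

```bash
python3 go.py 517 -372.6 20 170.5
```

```text
t 15.65 tcp [ 517.1 -372.6   20.3] yaw 170.48 F [-0.   0.9  0.6] gap 61.2 q6 [-0.68  0.71  1.41 -0.    1.02 -2.09]
shift [ 0.1 -0.   0.3] turn -0.02
```

Call:
send_rows:
  moves: [0,0,0,0,0,0,0,0,0,0,0,0,0,0,0,0,0,0,0,0,0,0,-10,0,0,0,-30,0,0,0,-50,0,0,0,-57,0,0,0,-57,0]
  grip: 1
  grip_force: 25

```text
time: 16.9
tcp_pos: [0.5167, -0.3723, 0.2267]
orientation: [-3.141, 0.001, 2.975]
wrist_force: [0.2, -0.2, -1.5]
finger_gap: 0.0298
```

```bash
python3 go.py 549.4 160.8 222 84.9; python3 tr.py 170.5 32.3 533.4 0 85.6 10
```

```text
t 16.9 tcp [ 516.7 -372.3  226.7] yaw 170.48 F [ 0.2 -0.2 -1.5] gap 29.8 q6 [-0.68  0.49  1.24  0.    1.4  -2.09]
shift [ 56.  531.2   4.5] turn 85.58
[6, 53, 0, 8.6, 13, 52, 0, 8.6, 21, 49, 0, 8.6, 28, 45, 0, 8.6, 35, 41, 0, 8.6, 40, 35, 0, 8.6, 45, 29, 0, 8.6, 49, 22, 0, 8.6, 51, 14, 0, 8.6, 53, 6, 0, 8.6]
```

Call:
send_rows:
  moves: [6,53,0,8.6,13,52,0,8.6,21,49,0,8.6,28,45,0,8.6,35,41,0,8.6,40,35,0,8.6,45,29,0,8.6,49,22,0,8.6,51,14,0,8.6,53,6,0,8.2]

```text
time: 18.15
tcp_pos: [0.5504, 0.1619, 0.2249]
orientation: [3.141, -0.0, 1.477]
wrist_force: [0.1, 0.6, 0.4]
finger_gap: 0.0298
```

Call:
send_rows:
  moves: [0,0,0,0,0,0,0,0,0,0,0,0,0,0,0,0,0,0,0,0,0,0,0,0,0,0,0,0,0,0,0,0,0,0,0,0,0,0,0,0]

```text
time: 19.4
tcp_pos: [0.5506, 0.1602, 0.224]
orientation: [-3.142, 0.0, 1.481]
wrist_force: [-0.1, -1.4, -0.8]
finger_gap: 0.0298
```

```bash
python3 go.py 549.4 160.8 150 84.9
python3 - <<'E'
from h import *
save('side','sd5')
crop('sd5',180,150,360,320,3.5)
rects('side','sd5',0.14,.152,.146)
rects('side','sd5',0.18,.24,.22)
E
```

```text
t 19.4 tcp [550.6 160.2 224. ] yaw 84.88 F [-0.1 -1.4 -0.8] gap 29.8 q6 [0.22 0.35 1.45 0.   1.34 0.31]
shift [ 0.5 -1.3 74. ] turn -0.02
side px 248.0 254.0 n 317 c [638.4 155.2] wh [141.9  30.7] ang 83.9 z 0.1459
side px 281.0 239.0 n 478 c [551.9 175.8] wh [126.8  31.2] ang 84.2 z 0.2246
```

View pics/sd5_c180_150.png

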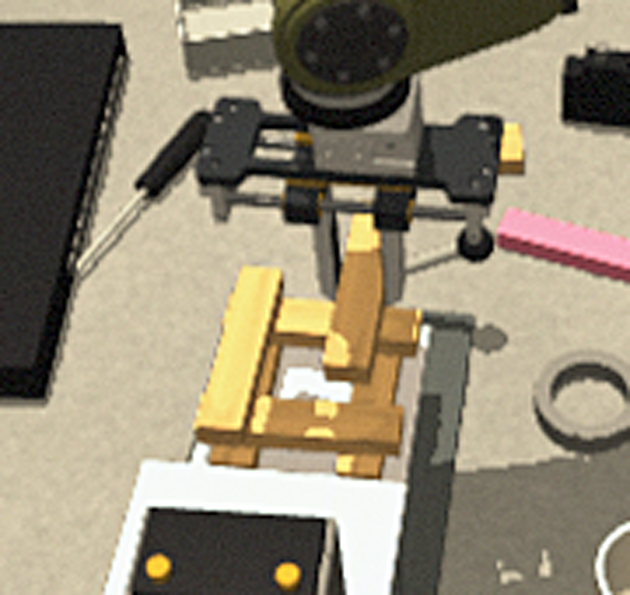

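Call:
send_rows:
  moves: [0.5,-1.5,10,0,0,0,18,0,0,0,18,0,0,0,12,0,0,0,7,0,0,0,5,0,0,0,4,0,0,0,2.5,0,0,0,1,0,0,0,0,0]

```text
time: 20.7
tcp_pos: [0.5492, 0.1608, 0.1466]
orientation: [3.141, -0.0, 1.481]
wrist_force: [0.2, -0.6, -1.1]
finger_gap: 0.0299
```

```bash
python3 go.py 549.4 160.8 145.8 84.9
```

```text
t 20.7 tcp [549.2 160.8 146.6] yaw 84.88 F [ 0.2 -0.6 -1.1] gap 29.9 q6 [ 0.22  0.42  1.54 -0.    1.18  0.31]
shift [0.  0.2 0.8] turn -0.02
```

Call:
send_rows:
  moves: [0,0,0.8,0,0,0,0,0,0,0,0,0,0,0,0,0,0,0,0,0,0,0,0,0,0,0,0,0,0,0,0,0,0,0,0,0,0,0,0,0]

```text
time: 21.95
tcp_pos: [0.5492, 0.1608, 0.1457]
orientation: [-3.142, 0.0, 1.481]
wrist_force: [-0.6, 0.4, 0.1]
finger_gap: 0.0294
```

Call:
send_rows:
  moves: [0,0,0,0,0,0,0,0,0,0,0,0,0,0,0,0,0,0,0,0,0,0,-8,0,0,0,-15,0,0,0,-25,0,0,0,-35,0,0,0,-35,0]
  grip: 0.4

```text
time: 23.2
tcp_pos: [0.5491, 0.1608, 0.266]
orientation: [3.141, -0.0, 1.481]
wrist_force: [0.0, 0.4, -0.7]
finger_gap: 0.0563
```

```bash
python3 go.py 480 22 200 84.9
python3 - <<'E'
from h import *
save('side','sd6'); save('scene','s6')
crop('sd6',180,150,360,320,3.5); crop('s6',310,170,490,300,4.4)
for n,a in (('side','sd6'),('scene','s6')):
  rects(n,a,0.14,.152,.146);rects(n,a,0.12,.132,.126)
E
```

```text
t 23.2 tcp [549.1 160.8 266. ] yaw 84.88 F [ 0.   0.4 -0.7] gap 56.3 q6 [0.22 0.32 1.39 0.   1.43 0.31]
shift [-144.4  -56.5   65.9] turn -0.02
side px 248.0 253.0 n 348 c [638.8 154.7] wh [141.   31.2] ang 84.7 z 0.1457
side px 285.0 256.0 n 472 c [549.1 162.5] wh [141.2  30.7] ang 85.3 z 0.1459
side px 270.0 240.0 n 155 c [592.1 114.6] wh [56.4 32.5] ang -3.6 z 0.1258
side px 264.0 269.0 n 229 c [600.7 202.1] wh [57.8 33.6] ang -5.6 z 0.1258
scene px 382.0 220.0 n 380 c [553.8 161.5] wh [139.3  35.5] ang 84.6 z 0.1452
scene px 378.0 244.0 n 447 c [642.8 154.7] wh [138.3  33.8] ang 84.3 z 0.1449
scene px 365.0 229.0 n 134 c [581.1 114.8] wh [50.9 29.6] ang -6.7 z 0.1257
scene px 394.0 236.0 n 141 c [589.1 200.7] wh [54.  34.5] ang -15.6 z 0.1254
scene px 376.0 252.0 n 126 c [657.6 148.6] wh [127.  18.] ang 83.7 z 0.1269
```

View pics/sd6_c180_150.png

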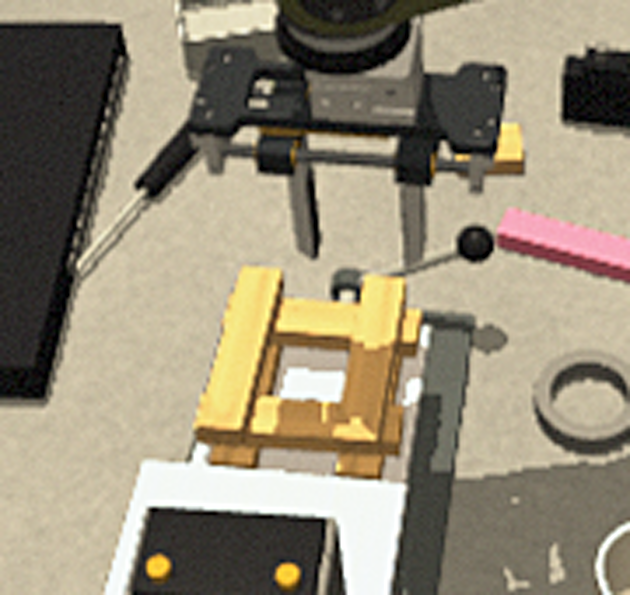

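View pics/s6_c310_170.png

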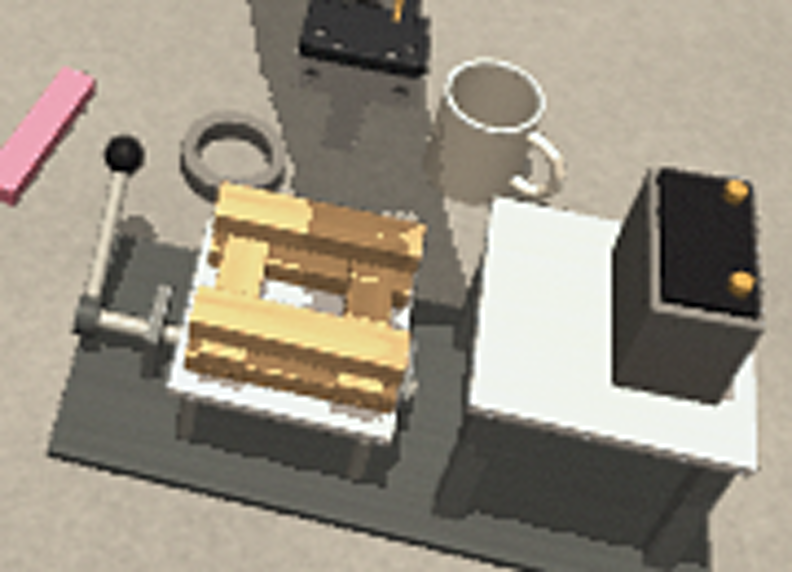

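```bash
python3 tr.py 84.88 -68.8 -139 -60 -90 10
```

```text
[-14, -6, 6, -9.0, -13, -8, 6, -9.0, -12, -10, 6, -9.0, -10, -12, 6, -9.0, -8, -13, 6, -9.0, -6, -14, 6, -9.0, -4, -15, 6, -9.0, -2, -15, 6, -9.0, 1, -15, 6, -9.0, 3, -15, 6, -9.0]
```

Call:
send_rows:
  moves: [-14,-6,6,-9,-13,-8,6,-9,-12,-10,6,-9,-10,-12,6,-9,-8,-13,6,-9,-6,-14,6,-9,-4,-15,6,-9,-2,-15,6,-9,1,-15,6,-9,3,-15,6,-9]
  grip: 0.2

```text
time: 24.55
tcp_pos: [0.4796, 0.0237, 0.2038]
orientation: [3.142, 0.0, 3.057]
wrist_force: [0.6, -0.2, 0.6]
finger_gap: 0.0752
```

Call:
send_rows:
  moves: [0,0,20,0,0,0,20,0,0,0,0,0,0,0,0,0,0,0,0,0,0,0,0,0,0,0,0,0,0,0,0,0,0,0,0,0,0,0,0,0]

```text
time: 25.8
tcp_pos: [0.4799, 0.0242, 0.1637]
orientation: [-3.142, -0.0, 3.052]
wrist_force: [-0.9, 0.5, 0.4]
finger_gap: 0.0755
```

```bash
python3 go.py 480.3 21.8 100 174.9
python3 - <<'E'
from h import *
save('wrist','w7')
E
```

```text
t 25.8 tcp [479.9  24.2 163.7] yaw 174.88 F [-0.9  0.5  0.4] gap 75.5 q6 [-0.03  0.21  1.78 -0.    1.15 -1.51]
shift [-0.6 -2.3 63.7] turn -0.02
```

View pics/w7.png

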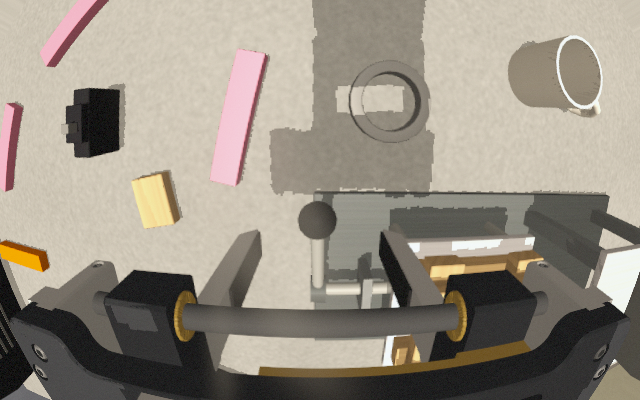

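Call:
send_rows:
  moves: [-0.5,-2,10,0,0,0,18,0,0,0,18,0,0,0,11,0,0,0,5,0,0,0,1.5,0,0,0,0,0,0,0,0,0,0,0,0,0,0,0,0,0]

```text
time: 27.1
tcp_pos: [0.4803, 0.0221, 0.1003]
orientation: [-3.142, 0.0, 3.052]
wrist_force: [0.8, -0.6, 0.6]
finger_gap: 0.0751
```

Call:
send_rows:
  moves: [0,0,0,0,0,0,0,0,0,0,0,0,0,0,0,0,0,0,0,0,0,0,0,0,0,0,0,0,0,0,0,0,0,0,0,0,0,0,0,0]
  grip: 1
  grip_force: 35

```text
time: 28.35
tcp_pos: [0.4802, 0.0218, 0.1002]
orientation: [-3.141, -0.0, 3.052]
wrist_force: [-0.4, -5.1, -0.1]
finger_gap: 0.0284
```

```bash
python3 go.py 581.4 12.4 154 174.9
python3 - <<'E'
from h import *
save('side','sd8'); crop('sd8',180,150,380,320,3.5)
E
```

```text
t 28.35 tcp [480.2  21.8 100.2] yaw 174.88 F [-0.4 -5.1 -0.1] gap 28.4 q6 [-0.03  0.29  1.84 -0.    1.01 -1.51]
shift [-101.7   -0.4  -53.8] turn -0.02
```

View pics/sd8_c180_150.png

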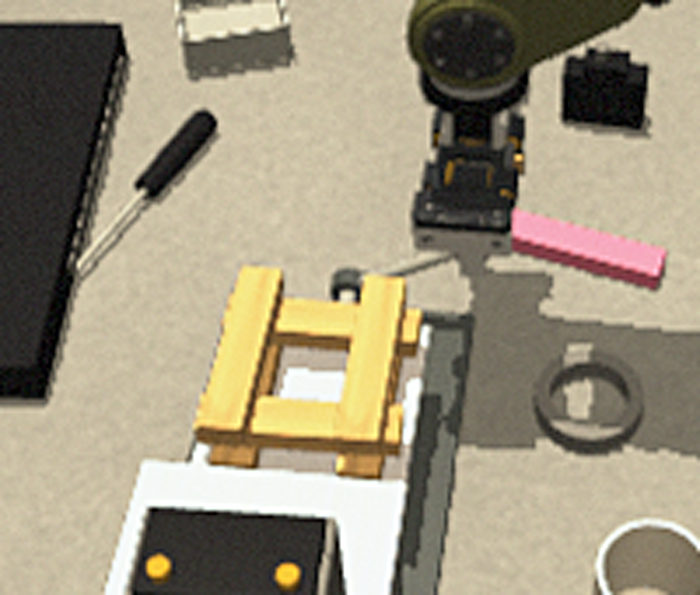

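Run:
```python
import numpy as np
a=np.linspace(-1,0,21); x=120*np.sin(a); z=120*np.cos(a)
X=np.round(-np.diff(x),1);Z=np.round(-np.diff(z),1)
r=[]
for i in range(20): r+=[X[i],0,Z[i],0]
print([float(v) for v in r[:40]]);print([float(v) for v in r[40:]],X.sum(),Z.sum())
```

```text
[-3.4, 0.0, -5.0, 0.0, -3.6, 0.0, -4.8, 0.0, -3.8, 0.0, -4.6, 0.0, -4.1, 0.0, -4.4, 0.0, -4.3, 0.0, -4.2, 0.0, -4.5, 0.0, -4.0, 0.0, -4.7, 0.0, -3.7, 0.0, -4.9, 0.0, -3.5, 0.0, -5.0, 0.0, -3.3, 0.0, -5.2, 0.0, -3.0, 0.0]
[-5.3, 0.0, -2.7, 0.0, -5.5, 0.0, -2.5, 0.0, -5.6, 0.0, -2.2, 0.0, -5.7, 0.0, -1.9, 0.0, -5.8, 0.0, -1.6, 0.0, -5.8, 0.0, -1.3, 0.0, -5.9, 0.0, -1.0, 0.0, -6.0, 0.0, -0.7, 0.0, -6.0, 0.0, -0.4, 0.0, -6.0, 0.0, -0.1, 0.0] -101.10000000000001 -54.900000000000006
```

Call:
send_rows:
  moves: [-3.4,0,-5,0,-3.6,0,-4.8,0,-3.8,0,-4.6,0,-4.1,0,-4.4,0,-4.3,0,-4.2,0,-4.5,0,-4,0,-4.7,0,-3.7,0,-4.9,0,-3.5,0,-5,0,-3.3,0,-5.2,0,-3,0]

```text
time: 29.65
tcp_pos: [0.5224, 0.018, 0.1396]
orientation: [-3.141, -0.004, 3.052]
wrist_force: [-5.5, -5.7, -6.4]
finger_gap: 0.028
```

```bash
python3 go.py 581.4 12.4 154 174.9
python3 - <<'E'
from h import *
save('side','sd9'); crop('sd9',180,150,380,320,3.5)
E
```

```text
t 29.65 tcp [522.4  18.  139.6] yaw 174.88 F [-5.5 -5.7 -6.4] gap 28.0 q6 [-0.04  0.33  1.69 -0.    1.13 -1.52]
shift [-59.2  -0.4 -14.6] turn -0.02
```

View pics/sd9_c180_150.png

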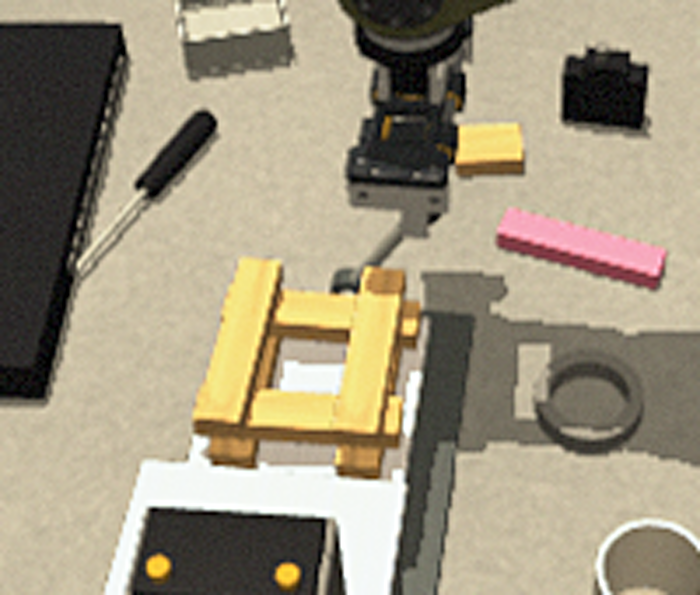

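Call:
send_rows:
  moves: [-5.3,0,-2.7,0,-5.5,0,-2.5,0,-5.6,0,-2.2,0,-5.7,0,-1.9,0,-5.8,0,-1.6,0,-5.8,0,-1.3,0,-5.9,0,-1,0,-6,0,-0.7,0,-6,0,-0.4,0,-6,0,-0.1,0]

```text
time: 30.95
tcp_pos: [0.5815, 0.0134, 0.1554]
orientation: [3.141, 0.001, 3.052]
wrist_force: [-0.4, 0.2, -0.4]
finger_gap: 0.0008
```

```bash
python3 go.py 581.4 12.4 154 174.9
python3 - <<'E'
from h import *
save('side','sd10'); crop('sd10',180,150,380,320,3.5); save('scene','s10');crop('s10',310,170,490,300,4.4)
for n,a in (('side','sd10'),('scene','s10')): rects(n,a,0.15,.168,.1595); rects(n,a,0.132,.145,.1395)
E
```

```text
t 30.95 tcp [581.5  13.4 155.4] yaw 174.89 F [-0.4  0.2 -0.4] gap 0.8 q6 [-0.04  0.43  1.51  0.    1.21 -1.52]
shift [ 0.  -1.   1.4] turn -0.01
scene px 381.0 222.0 n 228 c [550.7 161.7] wh [138.5  40.2] ang 84.0 z 0.1432
scene px 378.0 246.0 n 260 c [641.7 155. ] wh [138.9  39. ] ang 83.3 z 0.1432
```

View pics/sd10_c180_150.png

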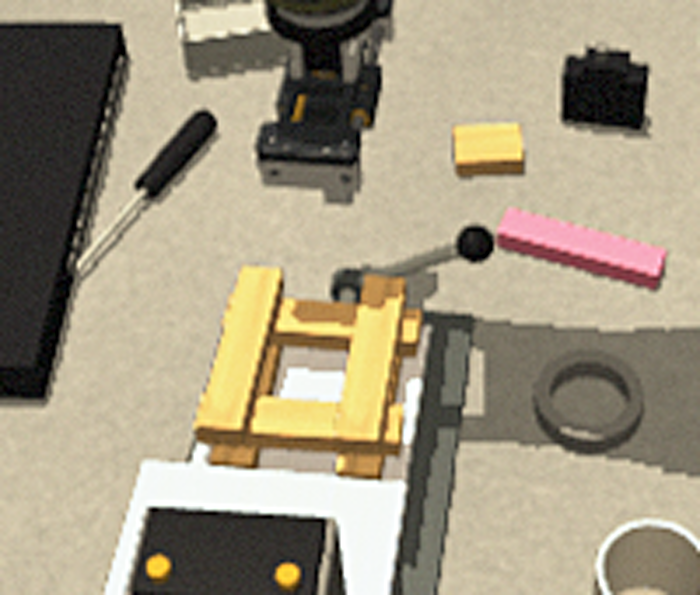

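View pics/s10_c310_170.png

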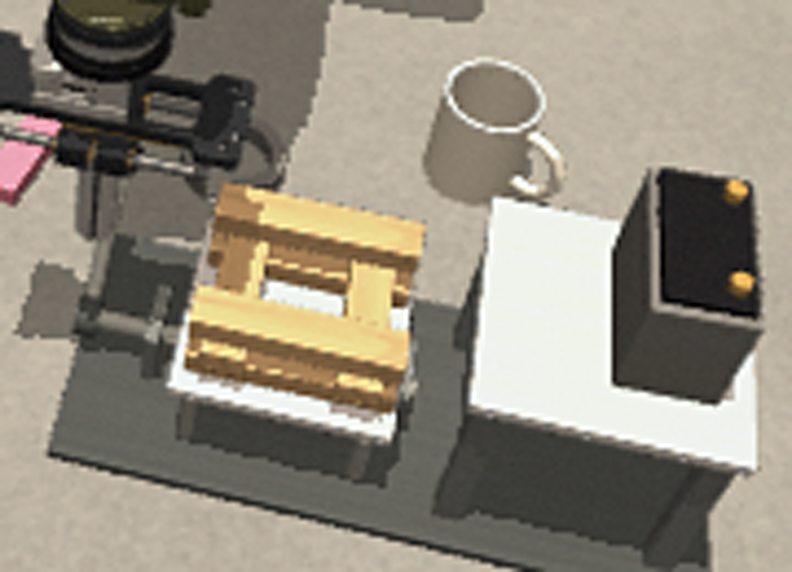

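The ball slipped out of the grasp, and the lever went back to rest. The crib still looks intact. I'll push it from its −x side with closed fingers instead, where the spring keeps the ball against the finger face.

Call:
send_rows:
  moves: [5,-1,-12,0,20,0,-10,0,25,0,0,0,25,0,0,0,25,0,0,0,20,0,0,0,16,0,0,0,0,0,10,0,0,0,0,0,0,0,0,0]
  grip: 1
  grip_force: 40

```text
time: 32.3
tcp_pos: [0.4457, 0.0242, 0.1671]
orientation: [-3.142, -0.0, 3.052]
wrist_force: [0.3, -0.7, -0.0]
finger_gap: 0.0004
```

```bash
python3 go.py 445.5 24.5 106 174.9
python3 - <<'E'
from h import *
save('side','sd11'); crop('sd11',180,150,380,320,3.5); 
for n,a in (('side','sd11'),):rects(n,a,0.14,.152,.146);rects(n,a,0.12,.132,.126)
E
```

```text
t 32.3 tcp [445.7  24.2 167.1] yaw 174.88 F [ 0.3 -0.7 -0. ] gap 0.4 q6 [-0.03  0.13  1.87 -0.    1.15 -1.51]
shift [ 0.3  0.3 61.1] turn -0.02
side px 248.0 251.0 n 469 c [638.4 154.6] wh [143.  31.] ang 84.1 z 0.1459
side px 285.0 254.0 n 449 c [548.7 162.4] wh [141.1  30.4] ang 84.8 z 0.1458
side px 270.0 240.0 n 166 c [591.9 113.9] wh [56.1 32.8] ang -5.4 z 0.1254
side px 263.0 268.0 n 188 c [600.  201.8] wh [57.1 32.1] ang -6.9 z 0.1256
```

View pics/sd11_c180_150.png

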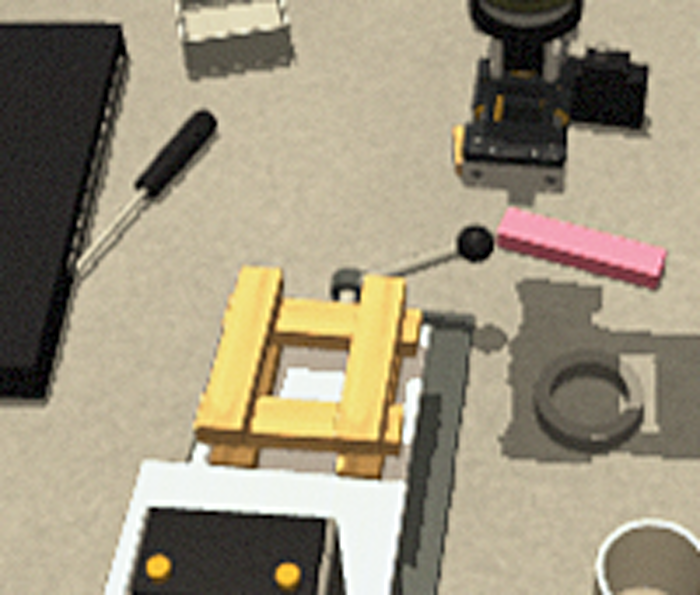

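Call:
send_rows:
  moves: [0,0,15,0,0,0,20,0,0,0,15,0,0,0,9,0,0,0,3,0,-3,0,0,0,-4,0,0,0,-4,0,0,0,0,0,0,0,0,0,0,0]

```text
time: 33.6
tcp_pos: [0.4561, 0.0233, 0.1051]
orientation: [-3.142, -0.001, 3.052]
wrist_force: [-4.6, 0.3, 3.9]
finger_gap: 0.0006
```

```bash
python3 go.py 457.4 23.5 106 174.9
```

```text
t 33.6 tcp [456.1  23.3 105.1] yaw 174.88 F [-4.6  0.3  3.9] gap 0.6 q6 [-0.03  0.24  1.9  -0.    1.   -1.51]
shift [-1.2  0.3 -0.9] turn -0.02
```

Call:
send_rows:
  moves: [-3.4,0,-5,0,-3.6,0,-4.8,0,-3.8,0,-4.6,0,-4.1,0,-4.4,0,-4.3,0,-4.2,0,-4.5,0,-4,0,-4.7,0,-3.7,0,-4.9,0,-3.5,0,-5,0,-3.3,0,-5.2,0,-3,0]

```text
time: 34.85
tcp_pos: [0.4985, 0.0196, 0.1461]
orientation: [3.142, -0.003, 3.052]
wrist_force: [-15.7, 2.3, 12.6]
finger_gap: 0.0006
```

```bash
python3 go.py 558 14 160 174.9
python3 - <<'E'
from h import *
save('side','sd12'); crop('sd12',180,150,380,320,3.5)
E
```

```text
t 34.85 tcp [498.5  19.6 146.1] yaw 174.89 F [-15.7   2.3  12.6] gap 0.6 q6 [-0.03  0.27  1.75  0.    1.13 -1.52]
shift [-59.7  -0.3 -14.1] turn -0.01
```

View pics/sd12_c180_150.png

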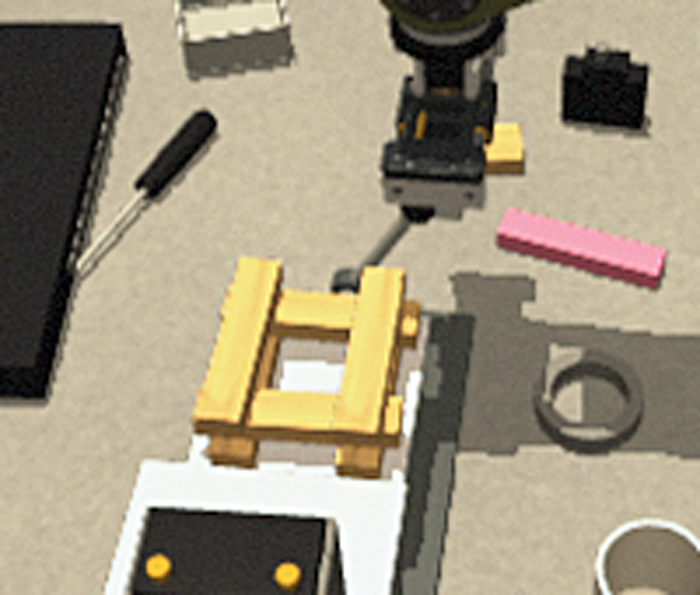

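Call:
send_rows:
  moves: [-4.8,0,-3.5,0,-5.3,0,-3,0,-5.6,0,-2.7,0,-5.7,0,-2.2,0,-5.8,0,-1.7,0,-5.8,0,-1.3,0,-5.9,0,-1,0,-6,0,-0.7,0,-6,0,-0.4,0,-6,0,-0.1,0]

```text
time: 36.15
tcp_pos: [0.5563, 0.0144, 0.1626]
orientation: [3.142, -0.001, 3.052]
wrist_force: [-6.4, 0.3, 5.8]
finger_gap: 0.0004
```

```bash
python3 go.py 558 14 160 174.9
python3 - <<'E'
from h import *
save('side','sd13'); crop('sd13',180,150,380,320,3.5); save('scene','s13');crop('s13',310,170,490,300,4.4)
for n,a in (('side','sd13'),('scene','s13')): rects(n,a,0.152,.168,.1595); rects(n,a,0.132,.147,.1395)
E
```

```text
t 36.15 tcp [556.3  14.4 162.6] yaw 174.89 F [-6.4  0.3  5.8] gap 0.4 q6 [-0.04  0.37  1.57  0.    1.2  -1.52]
shift [-1.7 -0.2  2.6] turn -0.01
side px 248.0 249.0 n 382 c [638.3 155. ] wh [140.7  31.6] ang 84.4 z 0.1592
side px 285.0 249.0 n 456 c [548.6 162.5] wh [140.9  30.5] ang 84.8 z 0.1594
side px 270.0 236.0 n 168 c [591.9 115.9] wh [55.8 34.2] ang -5.4 z 0.1392
side px 262.0 265.0 n 184 c [600.2 201.7] wh [57.9 34.6] ang -5.0 z 0.1395
scene px 383.0 217.0 n 410 c [554.1 161.4] wh [139.1  36.4] ang 84.6 z 0.1585
scene px 379.0 242.0 n 459 c [643.6 154.9] wh [137.5  35.5] ang 84.2 z 0.1586
scene px 367.0 226.0 n 150 c [582.  133.7] wh [67.1 51.7] ang 85.8 z 0.1392
scene px 394.0 232.0 n 161 c [588.  197.3] wh [53.7 50.1] ang -5.2 z 0.1392
scene px 362.0 246.0 n 65 c [653.4 111.7] wh [55.1 19.5] ang 85.5 z 0.1395
scene px 388.0 252.0 n 77 c [660.8 178. ] wh [67.1 20.4] ang 80.7 z 0.1402
```

View pics/sd13_c180_150.png

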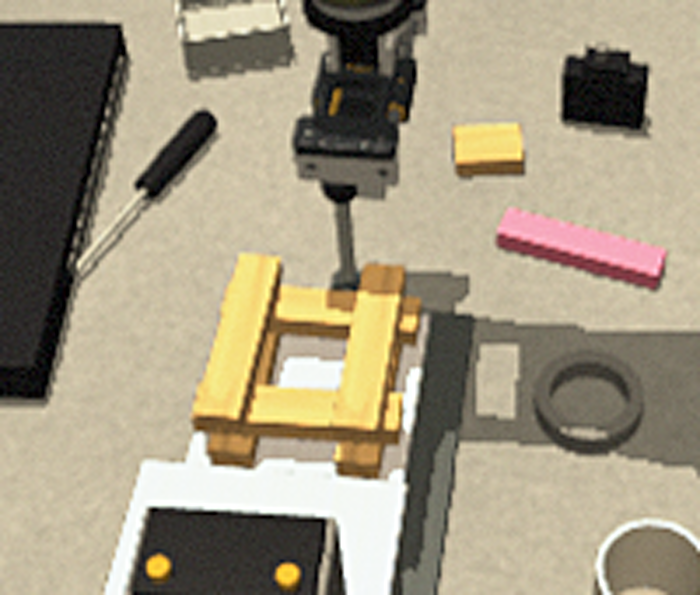

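View pics/s13_c310_170.png

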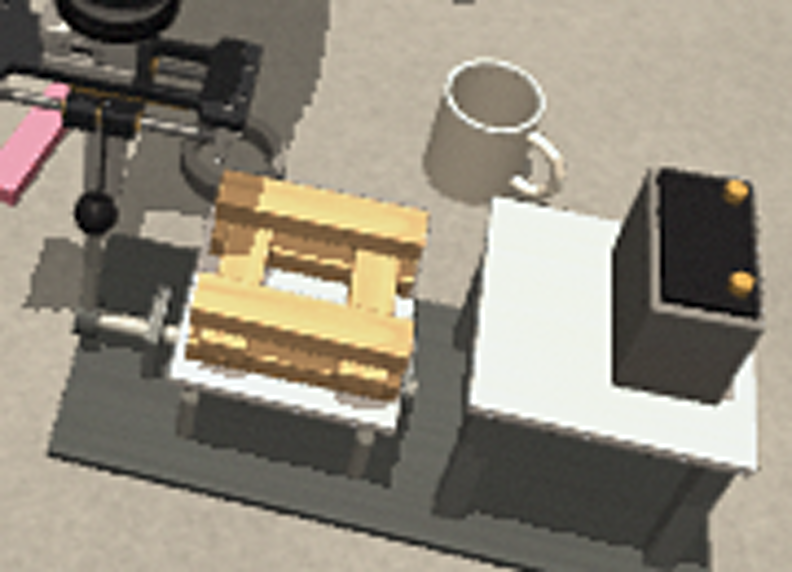

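Call:
send_rows:
  moves: [-1.5,0,0,0,0,0,0,0,0,0,0,0,0,0,0,0,0,0,0,0,0,0,0,0,0,0,0,0,0,0,0,0,0,0,0,0,0,0,0,0]

```text
time: 37.5
tcp_pos: [0.5576, 0.0142, 0.1624]
orientation: [3.142, -0.001, 3.052]
wrist_force: [-6.5, 0.7, 3.8]
finger_gap: 0.0007
```

```bash
python3 go.py
python3 - <<'E'
from h import *
save('scene','s14');save('side','sd14')
print('ball',px2w('scene',310+97/4.4,170+213/4.4,z=.156))
im,P,ok=cloud('scene','s14')
b=(im.max(-1)<70)&ok&(abs(P[...,2]-.16)<.018)&(abs(P[...,0]-.58)<.03)&(abs(P[...,1]-.012)<.025)
v,u=np.where(b);print(b.sum(),u.min(),u.max(),v.min(),v.max(),P[b].mean(0))
for n,a in (('side','sd14'),): rects(n,a,0.152,.168,.1595); rects(n,a,0.132,.147,.1395)
crop('s14',310,190,350,250,10)
E
```

```text
t 37.5 tcp [557.6  14.2 162.4] yaw 174.88 F [-6.5  0.7  3.8] gap 0.7 q6 [-0.04  0.37  1.57  0.    1.2  -1.52]
ball [0.58212573 0.01511907 0.156     ]
86 327 336 209 223 [0.58597239 0.01364974 0.16415536]
side px 248.0 249.0 n 367 c [637.9 155. ] wh [140.9  31.5] ang 83.7 z 0.1591
side px 285.0 249.0 n 457 c [548.6 162.5] wh [141.   30.5] ang 84.9 z 0.1593
side px 269.0 236.0 n 169 c [592.2 114.4] wh [58.  31.8] ang 0.7 z 0.1391
side px 262.0 265.0 n 180 c [600.4 201. ] wh [57.7 34.6] ang -3.5 z 0.1391
```

View pics/s14_c310_190.png

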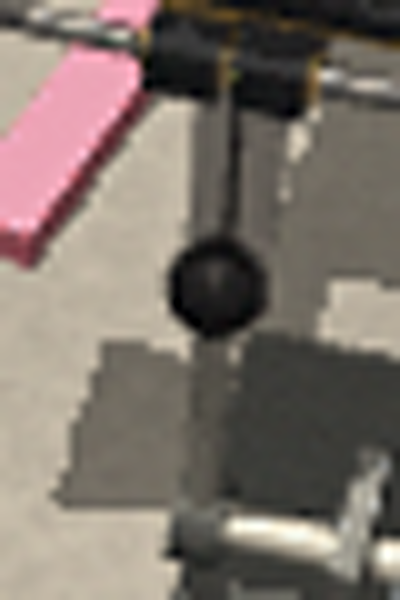

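```bash
python3 -c "
from plant import bot
print(bot.close_job())"
```

```text
the job is handed in; nothing more can be done
None
```

I laid both loose slats flat across the top of the crib, then pushed the cam lever upright. I handed the job in with the closed fingers still holding it there; no verdict was reported.

**Lever:** my first try gripped the ball, but it slipped out partway and the lever fell back to rest. The crib was undisturbed. The second try pushed the ball from its −x side with closed fingers, and that held.

**Last checks:**
- **Ball:** at about x 0.582, against 0.581 for the turning axis, so the lever is upright.
- **Crib height:** slat tops at 0.159 m, level with the deck. The second layer is at 0.139 m.
- **Top slats:** within about 5 mm of their places and about 1.5° of their direction.
- **Push:** steady at about 7.5 N.
- **Bystanders:** none were touched as far as the pictures show.
- **Time:** about 37.5 s used.

**Disagreements:** the two cameras differ by 3–5 mm along world x, and I relied on the side camera and the robot's own position. One last angle reading (0.7° for the slat at the plate's −y side) came from a half-hidden patch and doesn't match its earlier −4 to −6°. I took it as fitting noise.

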